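# Draw the drop bolt and open the locker's second leaf

## Task

The left leaf of the small grey locker on the bench already stands open, but the right leaf has no pull of its own and is still held shut by the upright bolt on its front. Draw that bolt fully up out of its keeper, then swing the right leaf out toward you until it stands about square to the locker's front or wider, and leave it there with the bolt still drawn up, so that the jars behind it can be taken out. Leave the left leaf as it stands.

Things in the scene. Friction and masses are not known exactly. Their poses are not given: they have to be found in the camera images.
- bolt_knob (a point): Centre of the steel knob on top of the right leaf's bolt: an upright cylinder 24 mm across, 32 high, on a 10 mm rod, 0.125 m from the hinge line. It stands clear above the locker (top z = 0.180), at z = 0.211 to 0.215 at first; free all round. The bolt slides up against 3 N to its stop at z = 0.241 and stays where left (friction); raised under 17 mm it locks the leaf.
- right_hinge (a point): Point at z = 0.10 on the vertical hinge line of the right leaf, at the front right edge of the locker (120 mm deep, 280 wide, 180 high, fixed to the bench). Its axes are the locker's: z up, -x out of the front, +y along the front toward the left leaf. A leaf is 138 mm wide and 12 mm thick.
- right_leaf (a joint): Angle of the right leaf, rad: 0 shut, growing as its free edge swings out of the front (anticlockwise seen from above), 1.57 square to the front, stop at 1.9. It turns easily and stays where it is left.
- left_leaf_knob (a point): The round steel pull, 24 mm across, on the outer face of the left leaf, which stands open already; this point is on its axis, 19 mm off the leaf's face, at z = 0.125. To be left where it is.

How it is judged:
By the outcome, as a careful person would: the job done as asked, in the order asked, and still so for the second after the job is handed in, with the robot touching nothing.
It also fails if it takes over 42 s, if anything falls off the work surface, if the arm or the gripper's body presses on something with over 40 N, if the wrist force passes 120 N, or if a joint passes its speed limit or range.

## Robot

A 6-joint arm with a two-finger parallel gripper is mounted at the origin on a cart in front of the work surface, level with it; the furniture and walls round the work are solid. World frame = base frame: x ahead of the robot, y to its left, z up, the work surface at z = 0. Lengths are in m, angles in rad, forces in N, time in s.
With the tool pointing down it reaches from about 0.375 to 0.925 m from the base axis. Payload 5.7 kg.
Tool frame: the origin (TCP) lies between the finger pads; the fingertips stand 11 mm ahead of it and the grasp point (between the pads) lies 8 mm behind it; z points along the fingers, x is the direction in which the jaws open and shut, and the axes are right-handed (so a half turn about z gives the same grasp; the last joint's range is limited). The gripper opens to 88 mm and grips with 3 to 60 N. Pads are 20 mm wide; open, the fingers measure 115 mm over their backs; the gripper's body (75 mm by 178 mm) begins 61 mm behind the grasp point.
Start: joints at [-1.283, 0.359, 1.51, -0, 1.272, -0.115], TCP at [0.235, -0.552, 0.234] pointing down, gripper open.
Joint ranges: [-2.97, 2.97], [-1.01, 2.36], [0.21, 2.38], [-0.96, 4.11], [0.2, 2.71], [-2.98, 2.98]. Speed limits (rad/s): [2.39, 2.39, 3.14, 3.14, 3.14, 3.14].

## Interface

Orientations are given as a rotation vector (axis times angle).
In Python, from plant import read_state, snapshot, camera_params, hand_in gives the robot as it stands.
- The arm moves only by the tool play_rows, never from a script. Its argument "series" is a list of rows, each an object of numbers: "claw": the gripper command: -1 is fully open, 1 is shut, values between are in proportion; "tx", "ty", "tz": the shift along the tool's x, y, z in m; "turn": the turn about the tool's z in rad. A call has 1 to 12 rows; each row shifts and turns the commanded pose from where the row before left it, along the tool's axes as they then stand; what a row does not reach is not made up. A row lasts 1/12 s, in which the tool goes at most 41.7 mm and 7.16 degrees, less where a joint would pass 70% of its speed; a pose out of reach is approached as far as the arm can. A call is refused whole if a number of a shift passes 0.0417 or a number of a turn 0.125, either way. A call with a gripper value outside its range is refused whole. The fingers move at their own pace and stop on an object; "squeeze" is the grip in N (left out, the last holds). Time passes only in rows, so rows that do not move let the fingers close. It gives the time, the measured TCP pose, the force and the opening at its end, in the units of the state.
- read_state(): the state, without advancing time (a new reading comes with each control period).
- snapshot(name): name is "scene" or "top" or "wrist"; returns the picture (400x640x3 uint8, blue, green, red); there is no depth.
- camera_params(name): a dict with "intrinsics" (3x3 intrinsics, pixels), "extrinsics" (4x4, takes a point from world to camera coordinates); the wrist camera has in their place "tool_from_camera" (4x4, takes a point from camera to tool coordinates, whose origin is the TCP and whose axes are the tool frame's). Camera axes: x right, y down, z forward; pixel columns grow to the right and rows downward; lengths in m; the calibration is good to about 2 mm. A picture is of the moment at which its call begins: read the wrist's pose just before it. camera_params takes no time and is no camera call.
- hand_in(): hands the job in, once; it reports no verdict.
The state is a dict: "clock": time; "joint_pos": joint angles; "qd": joint speeds; "joint_efforts": joint torques, N m; "ee_pos": TCP position; "orientation": TCP orientation; "ft_force": force on the tool from outside, world axes, zero at the start; "torque": the same for the moment, N m; "grip_width": opening from 0.0 (shut) to 1.0 (fully open).
Only numpy, scipy, OpenCV 4.12 (cv2) and the standard library are available. Lean on these libraries where they do the work, as an engineer would, in place of code of your own. Each camera call takes 0.05 s, during which the arm holds its last target.

## Working session

There is one attempt and no reset: what is moved stays moved. The work goes in short steps, Python scripts to look and compute and a tool call to move; the robot and the scene stay as the last step left them, time stands still between calls to the robot, and variables do not carry over. Pictures are saved under pics/ and viewed, and the job is handed in when it is done.

Besides the shell and the picture viewer there is one more tool, called after "Emit:" in YAML: its name, and indented under it one key for each argument. play_rows: Moves the arm, as the interface text tells. Its arguments: {"type":"object","properties":{"series":{"type":"array","items":{"type":"object","properties":{"claw":{"type":"number"},"tx":{"type":"number"},"ty":{"type":"number"},"tz":{"type":"number"},"turn":{"type":"number"}}}},"squeeze":{"type":"number"}},"required":["series"]}

```bash
mkdir -p pics; ls
python3 - <<'E'
from plant import *
import cv2,numpy as np
s=read_state();print(s)
for n in("scene","top"):
    cv2.imwrite(f"pics/{n}0.png",snapshot(n));c=camera_params(n);print(n,np.round(c["intrinsics"],1).tolist(),np.round(c["extrinsics"],3).tolist())
print(camera_params("wrist"))
E
```

```text
pics
{'clock': 0.0, 'joint_pos': array([-1.28309844e+00,  3.59494490e-01,  1.51141839e+00,  3.02646825e-05,
        1.27249688e+00, -1.15125948e-01]), 'qd': array([-0.00061338, -0.00046894, -0.00015997, -0.00116141,  0.00072201,
        0.00146734]), 'joint_efforts': array([ 1.67545972e-03, -5.15375018e+01, -2.70720649e+01,  6.77495054e-02,
        3.49831826e-02, -1.62528186e-04]), 'ee_pos': array([ 0.23500968, -0.5513391 ,  0.23282118]), 'orientation': array([-2.61993868e+00,  1.73148376e+00,  2.15467386e-03]), 'ft_force': array([ 0.34278485, -0.78624066,  0.16245026]), 'torque': array([ 0.00232144,  0.01699581, -0.0262291 ]), 'grip_width': 0.9975006879906475}
scene [[370.7, 0.0, 320.1], [0.0, 370.7, 199.0], [0.0, 0.0, 1.0]] [[-0.616, -0.788, 0.004, 0.575], [-0.448, 0.346, -0.824, 0.32], [0.648, -0.509, -0.566, 0.634], [0.0, 0.0, 0.0, 1.0]]
top [[511.8, 0.0, 316.5], [0.0, 511.8, 199.9], [0.0, 0.0, 1.0]] [[0.321, -0.947, 0.002, -0.002], [-0.897, -0.305, -0.321, 0.669], [0.305, 0.101, -0.947, 0.769], [0.0, 0.0, 0.0, 1.0]]
{'intrinsics': array([[308.41142482,   0.        , 317.39943857],
       [  0.        , 308.41142482, 204.37779051],
       [  0.        ,   0.        ,   1.        ]]), 'tool_from_camera': array([[ 9.99999761e-01, -1.29114575e-04, -6.78753706e-04,
        -8.37591052e-04],
       [ 3.09433808e-04,  9.62047587e-01,  2.72881558e-01,
        -7.45141477e-02],
       [ 6.17760378e-04, -2.72881703e-01,  9.62047397e-01,
        -1.51313110e-01],
       [ 0.00000000e+00,  0.00000000e+00,  0.00000000e+00,
         1.00000000e+00]])}
```

View pics/scene0.png

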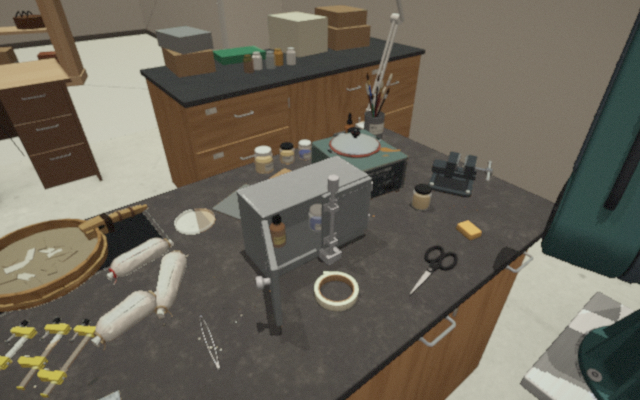

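View pics/top0.png

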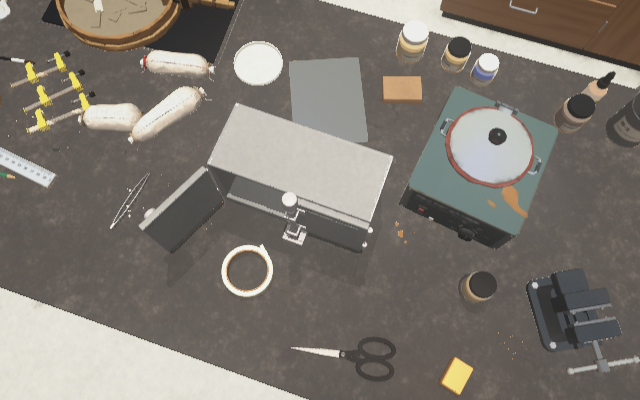

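Scene view: bolt knob near (333,184), left leaf open toward (265,280). Top view: knob near (289,200), locker's top quad with front edge from (208,163) to (382,212). Zooming in to measure.

Run:
```python
import cv2,numpy as np
t=cv2.imread("pics/top0.png");s=cv2.imread("pics/scene0.png")
cv2.imwrite("pics/z1.png",cv2.resize(t[90:270,130:410],None,fx=2.8,fy=2.8,interpolation=2))
cv2.imwrite("pics/z2.png",cv2.resize(s[150:350,225:425],None,fx=3,fy=3,interpolation=2))
```

```text
(no output)
```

View pics/z1.png

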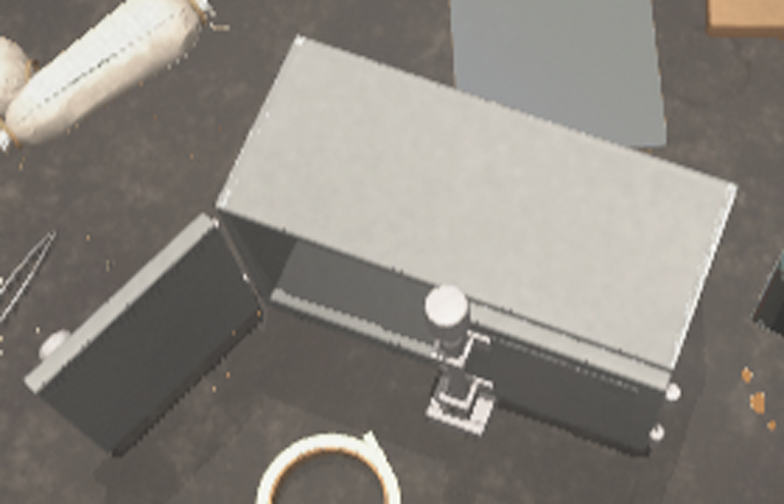

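View pics/z2.png

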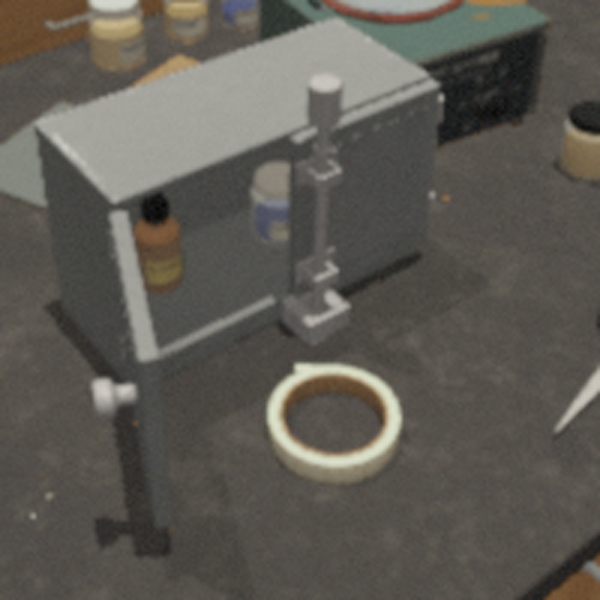

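Crops: knob's top face at top-view (289.3,199.3) and scene (333.3,177.3); locker roof corners in crop z1 (217,207),(299,38),(735,185),(672,370); a tape roll stands in front of the locker, maybe in the leaf's sweep.

```bash
cat > h.py <<'E'
import numpy as np,cv2
from plant import *
from scipy.spatial.transform import Rotation as R
def ray(n,uv):
    c=camera_params(n);K=c["intrinsics"]
    d=np.linalg.inv(K)@[uv[0],uv[1],1]
    if n=="wrist":
        s=read_state();T=c["tool_from_camera"];Q=R.from_rotvec(s["orientation"]).as_matrix()
        return Q@T[:3,3]+s["ee_pos"],Q@T[:3,:3]@d
    E=c["extrinsics"];return -E[:3,:3].T@E[:3,3],E[:3,:3].T@d
def onz(n,uv,z):
    o,d=ray(n,uv);return o+d*(z-o[2])/d[2]
def tri(*rs):
    A=0;b=0
    for o,d in rs:
        d=d/np.linalg.norm(d);P=np.eye(3)-np.outer(d,d);A=A+P;b=b+P@o
    p=np.linalg.solve(A,b);return p,[np.linalg.norm(np.cross(p-o,d/np.linalg.norm(d))) for o,d in rs]
E
python3 - <<'E'
from h import *
np.set_printoptions(precision=4,suppress=True)
z1=lambda u,v:(u/2.8+130,v/2.8+90); z2=lambda u,v:(u/3+225,v/3+150)
print("knobtop",tri(ray("top",z1(446,304)),ray("scene",z2(325,82))))
for n,p in dict(FL=(217,207),BL=(299,38),BR=(735,185),FR=(672,370),leafH=(668,388),leafback=(672,372)).items():print(n,onz("top",z1(*p),.18))
for n,p in dict(FL=(115,200),BL=(40,128),BR=(335,20),FR=(440,85)).items():print("s",n,onz("scene",z2(*p),.18))
print("tape", onz("top",(247,271),.025),onz("top",(221,271),.02),onz("top",(273,271),.02),onz("top",(247,245),.02))
print("tape s",onz("scene",(336,290),.02))
print("leftknob",tri(ray("top",z1(50,346)),ray("scene",z2(103,395))))
print("leftleaf top",onz("top",z1(212,218),.18),onz("top",z1(30,385),.18))
print("leaf bottom corner", tri(ray("top",z1(645,452)),ray("scene",z2(420,258))))
E
```

```text
knobtop (array([0.5848, 0.2396, 0.2255]), [np.float64(0.0007579176579441059), np.float64(0.0007579176579441311)])
FL [0.6125 0.392  0.18  ]
BL [0.7299 0.3878 0.18  ]
BR [0.7219 0.1134 0.18  ]
FR [0.6033 0.1157 0.18  ]
leafH [0.5927 0.1148 0.18  ]
leafback [0.6022 0.1154 0.18  ]
s FL [0.6106 0.3941 0.18  ]
s BL [0.717  0.3926 0.18  ]
s BR [0.7134 0.1195 0.18  ]
s FR [0.5843 0.1238 0.18  ]
tape [0.492 0.298 0.025] [0.4775 0.3436 0.02  ] [0.5078 0.2542 0.02  ] [0.5379 0.3165 0.02  ]
tape s [0.4865 0.3066 0.02  ]
leftknob (array([0.5128, 0.4675, 0.1299]), [np.float64(0.0019470398756518841), np.float64(0.0019470398756518583)])
leftleaf top [0.6053 0.3921 0.18  ] [0.4811 0.4487 0.18  ]
leaf bottom corner (array([ 0.5992,  0.1135, -0.0063]), [np.float64(0.001179208625950294), np.float64(0.0011792086259505236)])
```

Emit:
play_rows:
  series:
    - {"tz":-0.01,"turn":-0.114,"claw":-1}
    - {"tz":-0.01,"turn":-0.114}
    - {"tz":-0.01,"turn":-0.114}
    - {"tz":-0.01,"turn":-0.114}
    - {"tz":-0.01,"turn":-0.114}
    - {"tz":-0.01,"turn":-0.114}
    - {"tz":-0.01,"turn":-0.114}
    - {"tz":-0.01,"turn":-0.114}
    - {"turn":-0.114}
    - {"turn":-0.082}
    - {}
  squeeze: 30

```text
$.series[0]: bad value
```

Emit:
play_rows:
  series:
    - {"tx":0,"ty":0,"tz":-0.01,"turn":-0.114,"claw":-1.0}
    - {"tx":0,"ty":0,"tz":-0.01,"turn":-0.114,"claw":-1.0}
    - {"tx":0,"ty":0,"tz":-0.01,"turn":-0.114,"claw":-1.0}
    - {"tx":0,"ty":0,"tz":-0.01,"turn":-0.114,"claw":-1.0}
    - {"tx":0,"ty":0,"tz":-0.01,"turn":-0.114,"claw":-1.0}
    - {"tx":0,"ty":0,"tz":-0.01,"turn":-0.114,"claw":-1.0}
    - {"tx":0,"ty":0,"tz":-0.01,"turn":-0.114,"claw":-1.0}
    - {"tx":0,"ty":0,"tz":-0.01,"turn":-0.114,"claw":-1.0}
    - {"tx":0,"ty":0,"tz":0,"turn":-0.114,"claw":-1.0}
    - {"tx":0,"ty":0,"tz":0,"turn":-0.082,"claw":-1.0}
    - {"tx":0,"ty":0,"tz":0,"turn":0,"claw":-1.0}
  squeeze: 30

```text
clock: 1.02
ee_pos: [0.2351, -0.5518, 0.3134]
orientation: [-3.14, 0.09, 0.0]
ft_force: [0.1, -0.1, -0.6]
grip_width: 1.002
```

Emit:
play_rows:
  series:
    - {"tx":0.0127,"ty":-0.0337,"tz":0,"turn":0,"claw":-1}
    - {"tx":0.0127,"ty":-0.0337,"tz":0,"turn":0,"claw":-1}
    - {"tx":0.0127,"ty":-0.0337,"tz":0,"turn":0,"claw":-1}
    - {"tx":0.0127,"ty":-0.0337,"tz":0,"turn":0,"claw":-1}
    - {"tx":0.0127,"ty":-0.0337,"tz":0,"turn":0,"claw":-1}
    - {"tx":0.0127,"ty":-0.0337,"tz":0,"turn":0,"claw":-1}
    - {"tx":0.0127,"ty":-0.0337,"tz":0,"turn":0,"claw":-1}
    - {"tx":0.0127,"ty":-0.0337,"tz":0,"turn":0,"claw":-1}
    - {"tx":0.0127,"ty":-0.0337,"tz":0,"turn":0,"claw":-1}
    - {"tx":0.0127,"ty":-0.0337,"tz":0,"turn":0,"claw":-1}
    - {"tx":0.0127,"ty":-0.0337,"tz":0,"turn":0,"claw":-1}
    - {"tx":0.0127,"ty":-0.0337,"tz":0,"turn":0,"claw":-1}

```text
clock: 2.02
ee_pos: [0.4116, -0.1556, 0.3135]
orientation: [-3.14, 0.099, 0.001]
ft_force: [0.4, -0.3, 0.1]
grip_width: 1.0
```

Emit:
play_rows:
  series:
    - {"tx":0.0127,"ty":-0.0337,"tz":0,"turn":0,"claw":-1}
    - {"tx":0.0127,"ty":-0.0337,"tz":0,"turn":0,"claw":-1}
    - {"tx":0.0127,"ty":-0.0337,"tz":0,"turn":0,"claw":-1}
    - {"tx":0.0127,"ty":-0.0337,"tz":0,"turn":0,"claw":-1}
    - {"tx":0.0127,"ty":-0.0337,"tz":0,"turn":0,"claw":-1}
    - {"tx":0.0127,"ty":-0.0337,"tz":0,"turn":0,"claw":-1}
    - {"tx":0.0127,"ty":-0.0337,"tz":0,"turn":0,"claw":-1}
    - {"tx":0.0127,"ty":-0.0337,"tz":0,"turn":0,"claw":-1}
    - {"tx":0.0127,"ty":-0.0337,"tz":0,"turn":0,"claw":-1}
    - {"tx":0.0127,"ty":-0.02,"tz":0,"turn":0,"claw":-1}
    - {"tx":0,"ty":0,"tz":0,"turn":0,"claw":-1}
    - {"tx":0,"ty":0,"tz":0,"turn":0,"claw":-1}

```text
clock: 3.02
ee_pos: [0.5577, 0.1586, 0.3128]
orientation: [3.14, -0.094, -0.002]
ft_force: [-0.4, -0.1, -0.5]
grip_width: 1.001
```

Run:
```python
from h import *
s=read_state();print(s["ee_pos"],s["orientation"],s["joint_pos"],s["clock"])
cv2.imwrite("pics/w1.png",snapshot("wrist"))
```

```text
[0.55765799 0.15856528 0.31281952] [ 3.13973358e+00 -9.42383378e-02 -2.27215752e-03] [ 1.58013651e-01  2.69703239e-01  1.44287647e+00 -1.67705605e-04
  1.43051720e+00  2.18048720e-01] 3.0167
```

View pics/w1.png

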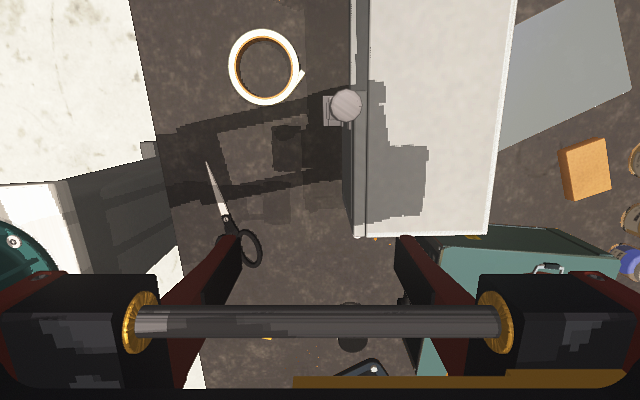

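Wrist view: knob top at (346,105); the front edge runs down from (352,0) to (353,237), leaf/roof seam at about x=366; roof corner at (487,235).

Run:
```python
from h import *
np.set_printoptions(precision=4,suppress=True)
im=cv2.imread("pics/w1.png")
cv2.imwrite("pics/z3.png",cv2.resize(im[0:250,300:420],None,fx=2.4,fy=2.4,interpolation=2))
for z in(.2255,.229):print(onz("wrist",(346,105),z))
print(tri(ray("wrist",(346,105)),ray("top",(289.3,198.6)),ray("scene",(333.3,177.3))))
for p in((353,237),(352,20),(367,20),(367,237),(487,235),(515,5)):print(p,onz("wrist",p,.18))
```

```text
[0.5825 0.2401 0.2255]
[0.5822 0.24   0.229 ]
(array([0.5836, 0.2399, 0.2264]), [np.float64(0.0011944050251047212), np.float64(0.0014804532573057584), np.float64(0.00038689937063263966)])
(353, 237) [0.589  0.1169 0.18  ]
(352, 20) [0.5938 0.3074 0.18  ]
(367, 20) [0.6061 0.3066 0.18  ]
(367, 237) [0.6028 0.116  0.18  ]
(487, 235) [0.7208 0.111  0.18  ]
(515, 5) [0.7257 0.31   0.18  ]
```

View pics/z3.png

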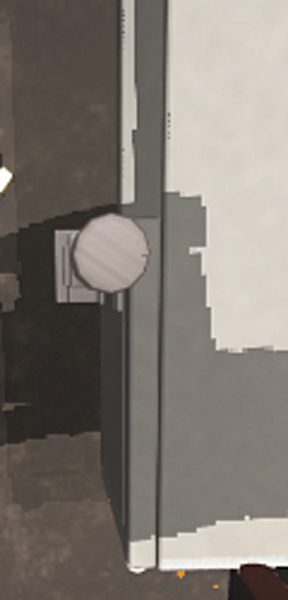

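Emit:
play_rows:
  series:
    - {"tx":0.007,"ty":-0.0276,"tz":0,"turn":0,"claw":-1}
    - {"tx":0.007,"ty":-0.0276,"tz":0,"turn":0,"claw":-1}
    - {"tx":0.0066,"ty":-0.0276,"tz":0,"turn":0,"claw":-1}
    - {"tx":0,"ty":0,"tz":0,"turn":-0.035,"claw":-1}
    - {"tx":0,"ty":0,"tz":0,"turn":0,"claw":-1}
    - {"tx":0,"ty":0,"tz":0,"turn":0,"claw":-1}

```text
clock: 3.57
ee_pos: [0.5827, 0.2377, 0.3136]
orientation: [3.14, -0.043, -0.001]
ft_force: [-1.0, -1.2, 0.4]
grip_width: 0.999
```

Run:
```python
from h import *
s=read_state();print(s["ee_pos"],s["orientation"],s["joint_pos"],s["clock"])
cv2.imwrite("pics/w2.png",snapshot("wrist"))
```

```text
[0.58268121 0.23773636 0.31355344] [ 3.14049472e+00 -4.30982673e-02 -1.33498053e-03] [ 2.77993156e-01  3.45099515e-01  1.33223974e+00 -5.26496194e-04
  1.46529822e+00  3.05493950e-01] 3.5667
```

View pics/w2.png

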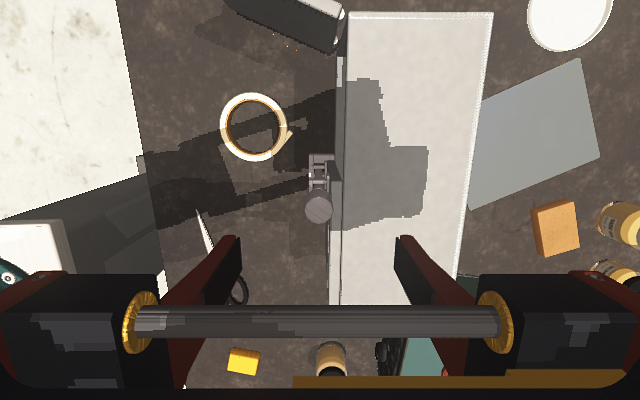

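Knob top now at (319,210), between the fingers (centre column about 317). Checking its position, then descending.

Run:
```python
from h import *
for z in(.2255,.229):print(onz("wrist",(319,209.5),z))
```

```text
[0.58339644 0.24080523 0.2255    ]
[0.58340783 0.24186341 0.229     ]
```

Emit:
play_rows:
  series:
    - {"tx":0,"ty":-0.002,"tz":0.025,"turn":0,"claw":-1}
    - {"tx":0,"ty":0,"tz":0.025,"turn":0,"claw":-1}
    - {"tx":0,"ty":0,"tz":0.025,"turn":0,"claw":-1}
    - {"tx":0,"ty":0,"tz":0.02,"turn":0,"claw":-1}
    - {"tx":0,"ty":0,"tz":0.01,"turn":0,"claw":-1}
    - {"tx":0,"ty":0,"tz":0,"turn":0,"claw":-1}
    - {"tx":0,"ty":0,"tz":0,"turn":0,"claw":-1}

```text
clock: 4.2
ee_pos: [0.5833, 0.2403, 0.2091]
orientation: [3.141, -0.042, -0.001]
ft_force: [0.1, -0.1, -0.1]
grip_width: 0.997
```

Emit:
play_rows:
  series:
    - {"tx":0,"ty":0,"tz":0,"turn":0,"claw":1}
    - {"tx":0,"ty":0,"tz":0,"turn":0,"claw":1}
    - {"tx":0,"ty":0,"tz":0,"turn":0,"claw":1}
    - {"tx":0,"ty":0,"tz":0,"turn":0,"claw":1}
    - {"tx":0,"ty":0,"tz":0,"turn":0,"claw":1}
    - {"tx":0,"ty":0,"tz":0,"turn":0,"claw":1}
    - {"tx":0,"ty":0,"tz":0,"turn":0,"claw":1}
    - {"tx":0,"ty":0,"tz":0,"turn":0,"claw":1}
  squeeze: 25

```text
clock: 4.87
ee_pos: [0.5833, 0.2411, 0.2087]
orientation: [-3.141, 0.039, 0.0]
ft_force: [0.5, 0.2, -0.8]
grip_width: 0.43
```

Emit:
play_rows:
  series:
    - {"tx":0,"ty":0,"tz":0,"turn":0,"claw":1}
    - {"tx":0,"ty":0,"tz":0,"turn":0,"claw":1}
    - {"tx":0,"ty":0,"tz":0,"turn":0,"claw":1}
    - {"tx":0,"ty":0,"tz":0,"turn":0,"claw":1}
    - {"tx":0,"ty":0,"tz":0,"turn":0,"claw":1}
    - {"tx":0,"ty":0,"tz":0,"turn":0,"claw":1}

```text
clock: 5.37
ee_pos: [0.5833, 0.2411, 0.2086]
orientation: [-3.141, 0.039, 0.0]
ft_force: [0.1, 0.6, -0.3]
grip_width: 0.267
```

Width 0.267 × 88 mm ≈ 23.5 mm: the knob is held. Lift 26 mm, watching the force.

Emit:
play_rows:
  series:
    - {"tx":0,"ty":0,"tz":-0.004,"turn":0,"claw":1}
    - {"tx":0,"ty":0,"tz":-0.005,"turn":0,"claw":1}
    - {"tx":0,"ty":0,"tz":-0.005,"turn":0,"claw":1}
    - {"tx":0,"ty":0,"tz":-0.005,"turn":0,"claw":1}
    - {"tx":0,"ty":0,"tz":-0.004,"turn":0,"claw":1}
    - {"tx":0,"ty":0,"tz":-0.003,"turn":0,"claw":1}
    - {"tx":0,"ty":0,"tz":0,"turn":0,"claw":1}
    - {"tx":0,"ty":0,"tz":0,"turn":0,"claw":1}

```text
clock: 6.03
ee_pos: [0.5834, 0.2411, 0.2355]
orientation: [-3.141, 0.039, -0.001]
ft_force: [-1.2, -0.2, 2.2]
grip_width: 0.268
```

Emit:
play_rows:
  series:
    - {"tx":0,"ty":0,"tz":-0.001,"turn":0,"claw":1}
    - {"tx":0,"ty":0,"tz":-0.001,"turn":0,"claw":1}
    - {"tx":0,"ty":0,"tz":-0.001,"turn":0,"claw":1}
    - {"tx":0,"ty":0,"tz":0,"turn":0,"claw":1}
    - {"tx":0,"ty":0,"tz":0,"turn":0,"claw":1}

```text
clock: 6.45
ee_pos: [0.5833, 0.2411, 0.2374]
orientation: [-3.141, 0.039, 0.0]
ft_force: [0.9, -0.4, -3.5]
grip_width: 0.264
```

Run:
```python
from h import *
s=read_state();print(s["ee_pos"],s["ft_force"],s["clock"])
im=snapshot("scene")
cv2.imwrite("pics/s2.png",cv2.resize(im[100:350,225:475],None,fx=2.4,fy=2.4,interpolation=2))
```

```text
[0.58326117 0.24107059 0.23741353] [ 0.93149781 -0.42225213 -3.50354778] 6.45
```

View pics/s2.png

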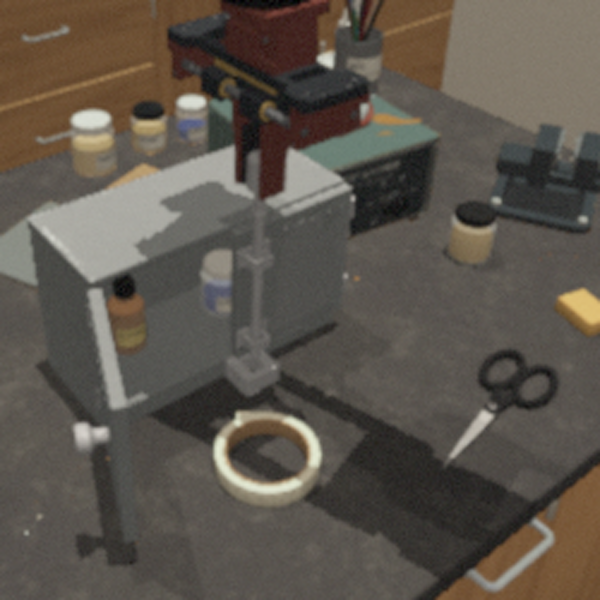

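The knob is in the fingers with more rod showing under it. Nudging up once more to feel for the stop.

Emit:
play_rows:
  series:
    - {"tx":0,"ty":0,"tz":-0.001,"turn":0,"claw":1}
    - {"tx":0,"ty":0,"tz":-0.001,"turn":0,"claw":1}
    - {"tx":0,"ty":0,"tz":0,"turn":0,"claw":1}
    - {"tx":0,"ty":0,"tz":0,"turn":0,"claw":1}

```text
clock: 6.83
ee_pos: [0.582, 0.2408, 0.2376]
orientation: [3.14, -0.039, -0.006]
ft_force: [1.4, 0.6, -20.2]
grip_width: 0.273
```

Stop reached (20 N down on the tool). Relieve 2 mm and start the arc slowly, checking forces.

Emit:
play_rows:
  series:
    - {"tx":0,"ty":0,"tz":0.002,"turn":0,"claw":1}
    - {"tx":0,"ty":0,"tz":0,"turn":0,"claw":1}
    - {"tx":-0.005,"ty":0.0006,"tz":0,"turn":-0.04,"claw":1}
    - {"tx":-0.005,"ty":0.0006,"tz":0,"turn":-0.04,"claw":1}
    - {"tx":-0.005,"ty":0.0006,"tz":0,"turn":-0.04,"claw":1}
    - {"tx":-0.005,"ty":0.0006,"tz":0,"turn":-0.04,"claw":1}
    - {"tx":0,"ty":0,"tz":0,"turn":0,"claw":1}

```text
clock: 7.42
ee_pos: [0.5624, 0.2372, 0.2376]
orientation: [3.133, 0.214, -0.002]
ft_force: [2.0, -1.3, -15.2]
grip_width: 0.268
```

Leaf is moving with little lateral force. Relieve a bit more and continue.

Emit:
play_rows:
  series:
    - {"tx":0,"ty":0,"tz":0.001,"turn":0,"claw":1}
    - {"tx":-0.008,"ty":0.001,"tz":0,"turn":-0.064,"claw":1}
    - {"tx":-0.008,"ty":0.001,"tz":0,"turn":-0.064,"claw":1}
    - {"tx":-0.008,"ty":0.001,"tz":0,"turn":-0.064,"claw":1}
    - {"tx":-0.008,"ty":0.001,"tz":0,"turn":-0.064,"claw":1}
    - {"tx":-0.008,"ty":0.001,"tz":0,"turn":-0.064,"claw":1}
    - {"tx":0,"ty":0,"tz":0,"turn":0,"claw":1}

```text
clock: 8.0
ee_pos: [0.5266, 0.221, 0.2375]
orientation: [3.057, 0.711, 0.002]
ft_force: [3.0, -5.3, -13.6]
grip_width: 0.266
```

Emit:
play_rows:
  series:
    - {"tx":0,"ty":0.001,"tz":0.0015,"turn":0,"claw":1}
    - {"tx":-0.008,"ty":0.0014,"tz":0,"turn":-0.064,"claw":1}
    - {"tx":-0.008,"ty":0.0014,"tz":0,"turn":-0.064,"claw":1}
    - {"tx":-0.008,"ty":0.0014,"tz":0,"turn":-0.064,"claw":1}
    - {"tx":-0.008,"ty":0.0014,"tz":0,"turn":-0.064,"claw":1}
    - {"tx":-0.008,"ty":0.0014,"tz":0,"turn":-0.064,"claw":1}
    - {"tx":-0.008,"ty":0.0014,"tz":0,"turn":-0.064,"claw":1}
    - {"tx":0,"ty":0,"tz":0,"turn":0,"claw":1}

```text
clock: 8.67
ee_pos: [0.4929, 0.1875, 0.2371]
orientation: [-2.869, -1.28, -0.004]
ft_force: [-2.2, 0.5, -0.0]
grip_width: 0.265
```

Forces near zero, leaf at about 0.86 rad. Continue.

Emit:
play_rows:
  series:
    - {"tx":-0.008,"ty":0.0013,"tz":0,"turn":-0.064,"claw":1}
    - {"tx":-0.008,"ty":0.0013,"tz":0,"turn":-0.064,"claw":1}
    - {"tx":-0.008,"ty":0.0013,"tz":0,"turn":-0.064,"claw":1}
    - {"tx":-0.008,"ty":0.0013,"tz":0,"turn":-0.064,"claw":1}
    - {"tx":-0.008,"ty":0.0013,"tz":0,"turn":-0.064,"claw":1}
    - {"tx":-0.008,"ty":0.0013,"tz":0,"turn":-0.064,"claw":1}
    - {"tx":-0.008,"ty":0.0013,"tz":0,"turn":-0.064,"claw":1}
    - {"tx":0,"ty":0,"tz":0,"turn":0,"claw":1}

```text
clock: 9.33
ee_pos: [0.472, 0.1351, 0.2366]
orientation: [2.514, 1.884, 0.002]
ft_force: [-4.7, 0.9, 1.6]
grip_width: 0.265
```

Emit:
play_rows:
  series:
    - {"tx":-0.008,"ty":0.0006,"tz":0,"turn":-0.064,"claw":1}
    - {"tx":-0.008,"ty":0.0006,"tz":0,"turn":-0.064,"claw":1}
    - {"tx":-0.008,"ty":0.0006,"tz":0,"turn":-0.064,"claw":1}
    - {"tx":-0.008,"ty":0.0006,"tz":0,"turn":-0.064,"claw":1}
    - {"tx":-0.008,"ty":0.0006,"tz":0,"turn":-0.064,"claw":1}
    - {"tx":-0.008,"ty":0.0006,"tz":0,"turn":-0.064,"claw":1}
    - {"tx":0,"ty":0,"tz":0,"turn":0,"claw":1}
    - {"tx":0,"ty":0,"tz":0,"turn":0,"claw":1}

```text
clock: 10.0
ee_pos: [0.473, 0.088, 0.2368]
orientation: [2.11, 2.321, 0.009]
ft_force: [5.6, 1.6, -1.2]
grip_width: 0.267
```

Emit:
play_rows:
  series:
    - {"tx":0,"ty":0,"tz":0,"turn":0,"claw":-1}
    - {"tx":0,"ty":0,"tz":0,"turn":0,"claw":-1}
    - {"tx":0,"ty":0,"tz":0,"turn":0,"claw":-1}
    - {"tx":0,"ty":0,"tz":0,"turn":0,"claw":-1}
    - {"tx":0,"ty":0,"tz":0,"turn":0,"claw":-1}
    - {"tx":0,"ty":0,"tz":0,"turn":0,"claw":-1}
    - {"tx":0,"ty":0,"tz":0,"turn":0,"claw":-1}
    - {"tx":0,"ty":0,"tz":0,"turn":0,"claw":-1}
    - {"tx":0,"ty":0,"tz":0,"turn":0,"claw":-1}
    - {"tx":0,"ty":0,"tz":0,"turn":0,"claw":-1}

```text
clock: 10.83
ee_pos: [0.4693, 0.0875, 0.2352]
orientation: [-2.107, -2.33, -0.0]
ft_force: [-0.1, -0.1, -0.5]
grip_width: 0.978
```

Emit:
play_rows:
  series:
    - {"tx":0,"ty":0,"tz":-0.005,"turn":0,"claw":-1}
    - {"tx":0,"ty":0,"tz":-0.01,"turn":0,"claw":-1}
    - {"tx":0,"ty":0,"tz":-0.015,"turn":0,"claw":-1}
    - {"tx":0,"ty":0,"tz":-0.02,"turn":0,"claw":-1}
    - {"tx":0,"ty":0,"tz":-0.02,"turn":0,"claw":-1}
    - {"tx":0,"ty":0,"tz":-0.02,"turn":0,"claw":-1}
    - {"tx":0,"ty":0,"tz":-0.01,"turn":0,"claw":-1}
    - {"tx":0,"ty":0,"tz":0,"turn":0,"claw":-1}
    - {"tx":0,"ty":0,"tz":0,"turn":0,"claw":-1}

```text
clock: 11.58
ee_pos: [0.4696, 0.0875, 0.3355]
orientation: [2.107, 2.329, 0.001]
ft_force: [-0.9, -0.0, -0.5]
grip_width: 1.0
```

Run:
```python
from h import *
s=read_state();print(s["ee_pos"],s["ft_force"],s["grip_width"],s["clock"])
a=snapshot("scene");b=snapshot("top")
for n,i in(("s3",a),("t3",b)):cv2.imwrite(f"pics/{n}.png",cv2.resize(i[90:350,100:480],None,fx=2,fy=2,interpolation=2))
```

```text
[0.4695585  0.08752674 0.33554512] [-0.90696166 -0.02374614 -0.46594268] 1.0000679509365862 11.5833
```

View pics/s3.png

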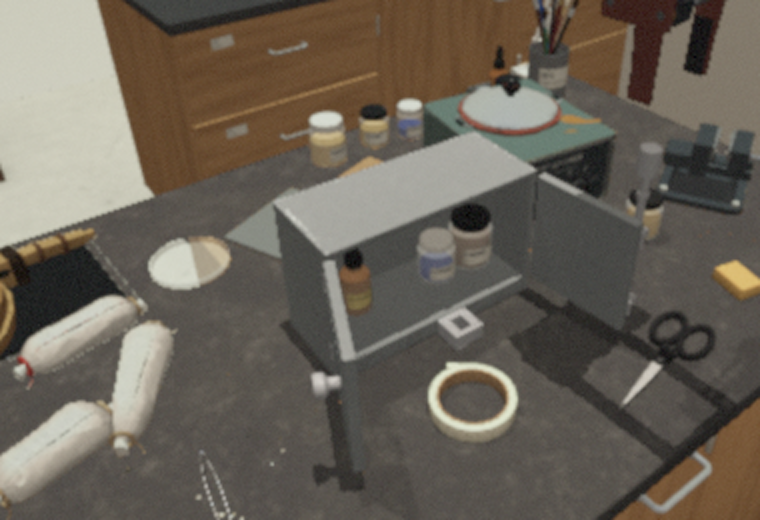

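View pics/t3.png

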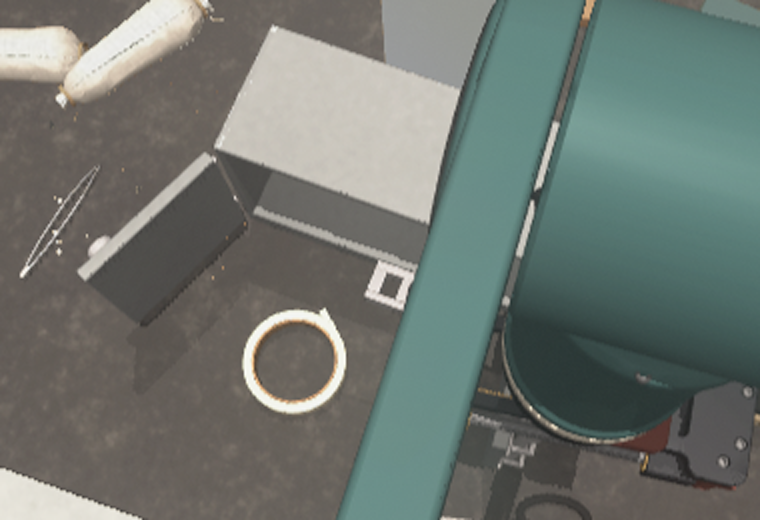

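Scene shows the right leaf swung out, bolt hanging high, left leaf unchanged. The top view is blocked by the arm, so check the knob with the wrist camera.

Run:
```python
from h import *
cv2.imwrite("pics/w4.png",snapshot("wrist"))
```

```text
(no output)
```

View pics/w4.png

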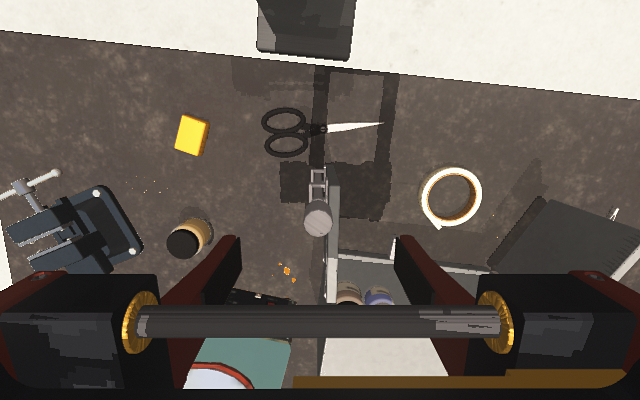

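Wrist view: knob top at (318,222), leaf's top edge running down from (334,186) to about (331,303).

Run:
```python
from h import *
np.set_printoptions(precision=4,suppress=True)
p,e=tri(ray("wrist",(318,221.5)),ray("scene",(100+651/2,90+150/2)));print("knob top",p,e)
a=onz("wrist",(334,187),.18);b=onz("wrist",(331.5,300),.18);print(a,b)
d=a-b;print("leaf angle vs y_l",np.arctan2(d[1],d[0])-np.pi/2+.025)
k=p[:2]-[.592,.1155];k0=np.array([.583,.241])-[.592,.1155]
print("knob sweep",np.arctan2(k0[0]*k[1]-k0[1]*k[0],k0@k))
```

```text
knob top [0.4732 0.0893 0.2523] [np.float64(2.307432642832796e-05), np.float64(2.3074326428389723e-05)]
[0.4596 0.1044 0.18  ] [0.5894 0.1165 0.18  ]
leaf angle vs y_l -4.594512329936402
knob sweep 1.7164251507206074
```

```bash
python3 -c "
from plant import *
print(hand_in())"
```

```text
the job is handed in; nothing more can be done
None
```

The right leaf now stands open at about 1.69–1.72 rad, a little past square, with its bolt drawn up and the left leaf left alone. I gripped the bolt knob and lifted it until the tool felt about 20 N at the stop. I then swung the leaf round its hinge by the knob, let go and backed straight up. The job was handed in at about 11.7 s of the 42 s allowed.

**Leaf angle:** the leaf's top edge in the wrist view gives 1.69 rad, and the sweep of the knob from its first position gives 1.72 rad.

**Bolt:** the top of the knob is at z ≈ 0.252, up from about 0.226. I eased the tool down a few millimetres in command after touching the stop. Measured tool height fell only about 1–2 mm, so the bolt is probably 1–2 mm below its stop. The camera height puts it about 4–5 mm below the stated 0.241, but those heights also read 1–5 mm low at the start. Either way it is well above the 17 mm needed to free the leaf.

**Rest of the scene:** the left leaf and the tape roll look unmoved in the scene camera. The arm hid the right leaf in the last top view, so those final checks rest on the wrist and scene cameras. At hand-in the gripper was open, well above the knob, with no contact force.

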